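# Slide the tongs tray out over the riser's edge

### The arm

A 6-joint arm with a two-finger parallel gripper is mounted at the origin on a cart in front of the work surface, level with it; the furniture and walls round the work are solid. World frame = base frame: x ahead of the robot, y to its left, z up, the work surface at z = 0. Lengths are in m, angles in rad, forces in N, time in s.
With the tool pointing down it reaches from about 0.4 to 0.825 m from the base axis. Payload 7 kg.
Tool frame: the origin (TCP) lies at the centre of the arm's flange, where the gripper is bolted on; the fingertips stand 178 mm ahead of it and the grasp point (between the pads) lies 159 mm ahead of it; z points along the fingers, y is the direction in which the jaws open and shut (so a half turn about z gives the same grasp; the last joint's range is limited). The gripper opens to 88 mm and grips with 3 to 60 N. Pads are 19 mm wide; open, the fingers measure 130 mm over their backs; the gripper's body (78 mm by 193 mm) begins 47 mm behind the grasp point.
Start: joints at [1.619, 0.359, 0.012, 0, -1.224, -0.288], TCP at [0.16, 0.656, 0.405] pointing down, gripper open.
Joint ranges: [-3.07, 3.07], [-1.43, 2.12], [-1.02, 1.25], [-3.03, 1.67], [-3.05, -0], [-3.03, 3.03]. Speed limits (rad/s): [2.39, 2.39, 3.01, 3.14, 3.14, 3.14].

### API

Orientations are given as [roll, pitch, yaw] about the fixed x, y, z axes, in that order (R = Rz(yaw) Ry(pitch) Rx(roll)).
In Python, from station import * gives the robot as it stands.
- The arm moves only by the tool send_rows, never from a script. Its argument "motion" is a list of rows, each an object with "offset": the shift along the tool's x, y, z in cm, a list of three; "turn": the turn about the tool's z in degrees. In form: [{"offset": [x, y, z], "turn": turn}, ...]. A call has 1 to 8 rows; each row is the pose to reach, as a shift and turn from the pose commanded when the call began, along the tool's axes at that moment; what a row does not reach only later rows make up. A row lasts 1/10 s, in which the tool goes at most 50 mm and 8.59 degrees, less where a joint would pass 70% of its speed; a pose out of reach is approached as far as the arm can. A call with a gripper value outside its range is refused whole. "hand" is the opening, from -1 (shut) to 1 (fully open), set as the call begins (left out, the last holds). The fingers move at their own pace and stop on an object; "squeeze" is the grip in N (left out, the last holds). Time passes only in rows, so rows that repeat a pose let the fingers close. It gives the time, the measured TCP pose, the force and the opening at its end, in the units of the state.
- get_state(): the state, without advancing time (a new reading comes with each control period).
- grab_frame(name): name is "scene" or "top" or "wrist"; returns a dict with "frame" (420x560x3 uint8, blue, green, red), "range_z" (420x560 float32, m along the optical axis (not along the pixel's ray), 0 where there is no reading), "vertical_fov" (degrees; the focal length in pixels is half the picture's height over the tangent of half this angle, whatever the lens; pixels are square), "cx", "cy" (the principal point, pixels), "k1" (the pictures are not rectified: a ray, as slopes to the right and down, at radius r is drawn at 1 + k1 r^2 times it, then the intrinsics apply), "cam_to_world" (4x4, takes a point from camera to world coordinates). Camera axes: x right, y up, looking along -z (the intrinsics and any distortion apply to the point x, -y, -z); pixel columns grow to the right and rows downward; lengths in m; the calibration is good to about 2 mm. A picture is of the moment at which its call begins.
- job_done(): hands the job in, once; it reports no verdict.
The state is a dict: "t": time; "q": joint angles; "qd": joint speeds; "joint_efforts": joint torques, N m; "eef_pos": TCP position; "ee_rot": TCP orientation; "force": force on the tool from outside, world axes, zero at the start; "moment": the same for the moment, N m; "width": finger opening in m.
Only numpy, scipy, OpenCV 4.12 (cv2) and the standard library are available. Lean on these libraries where they do the work, as an engineer would, in place of code of your own. Each camera call takes 0.05 s, during which the arm holds its last target. There are 200 camera calls.

### The job

Push the flat black tray towards yourself across the wooden riser until its near long side overhangs the riser's front edge by 4 cm (give or take 1 cm) and lies parallel to that edge, so that guests can get their fingers under it. Push it gently with the fingers, sliding it flat on the wood: do not pinch, lift or tip it, do not touch the tongs that lie on it, and do not disturb the jars, mill or sign around it. Leave the tray at rest.

Things in the scene. Friction and masses are not known exactly. Their poses are not given: they have to be found in the camera images.
- riser: fixed display riser of pale wood standing on the worktop, turned by up to 7 degrees: a board 250 mm deep (its x) by 460 mm wide (its y), 18 mm thick, on two side panels; its flat top is 60 mm above the worktop. Origin: under its centre, at worktop height; its -x axis points to its front edge, towards the robot; z up.
- riser_edge (a point): middle of the riser's front top edge (the long edge nearest the robot); axes as the riser's.
- tray: loose flat black rectangular tray lying on the riser, 150 mm (its x) by 300 mm (its y, parallel to the riser's long side within 9 degrees at the start), about 0.4 kg. Floor 3 mm thick, surrounded by a low rim 12 mm high in all and about 11 mm wide. Origin: centre of its underside; its -x axis points to its near long side, the one to be overhung.
- tray_front (a point): middle of the tray's near long side (75 mm from its centre), at the rim's top, 12 mm above its underside.
- tray_back (a point): middle of the tray's far long side (75 mm from its centre), at the rim's top.
- tongs: loose stainless tongs lying in the tray, 177 x 48 mm and 26 mm high, lengthwise along the tray's long side within 12 degrees. Origin: centre of the underside; x along their length.
- jar_on_riser: loose jar with a green lid standing upright on the riser's top near its left end, 60 mm across, 75 mm high; a bystander. Origin: centre of its underside.
- jar_beside: loose jar with a red lid standing on the worktop left of the riser, 60 mm across, 75 mm high; a bystander. Origin: centre of its underside.
- mill: loose dark wooden pepper mill standing on the worktop behind the riser on the left, 52 mm across, 160 mm high; a bystander. Origin: centre of its underside.
- sign: loose small table sign in a black foot, standing on the worktop in front of the riser on the right, 45 x 66 mm, 64 mm high; a bystander. Origin: centre of its underside.

How it is judged:
By the outcome, as a careful person would: the job done as asked, in the order asked, and still so for the second after the job is handed in, with the robot touching nothing.
It also fails if it takes over 45 s, if anything falls off the work surface, if the arm or the gripper's body presses on something with over 40 N, if the wrist force passes 120 N, or if a joint passes its speed limit or range.

## Working session

There is one attempt and no reset: what is moved stays moved. The work goes in short steps, Python scripts to look and compute and a tool call to move; the robot and the scene stay as the last step left them, time stands still between calls to the robot, and variables do not carry over. Pictures are saved under pics/ and viewed, about 8 in all and at most 12, crops included, and the job is handed in when it is done.

Besides the shell and the picture viewer there is one more tool, called after ">>>" as a command line: name --argument value ..., lists and objects as JSON in quotes. send_rows: Moves the arm, as the interface text tells. Its arguments: {"type":"object","properties":{"motion":{"type":"array"},"hand":{"type":"number"},"squeeze":{"type":"number"}},"required":["motion"]}

```bash
mkdir -p pics; cat > h.py <<'E'
from station import *
import numpy as np, cv2
def pts(f):
    "world point per pixel from the depth"
    d=f["range_z"]; H,W=d.shape
    v,u=np.mgrid[0:H,0:W].astype(float)
    return rays(f,u,v)*d[...,None]@f["cam_to_world"][:3,:3].T+f["cam_to_world"][:3,3]
def rays(f,u,v):
    fl=210/np.tan(np.radians(f["vertical_fov"])/2)
    K=np.array([[fl,0,f["cx"]],[0,fl,f["cy"]],[0,0,1]])
    x=(np.asarray(u,float)-f["cx"])/fl; y=(np.asarray(v,float)-f["cy"])/fl
    a,b=x.copy(),y.copy()
    for _ in range(10):
        s=1+f["k1"]*(a*a+b*b); a,b=x/s,y/s
    return np.stack([a,-b,-np.ones_like(a)],-1)
def onplane(f,u,v,z):
    T=f["cam_to_world"]; r=rays(f,u,v)@T[:3,:3].T
    return T[:3,3]+r*((z-T[2,3])/r[...,2])[...,None]
E
python3 - <<'E'
from h import *
s=get_state();print({k:np.round(v,3) for k,v in s.items()})
for n in("scene","top"):
    f=grab_frame(n);cv2.imwrite(f"pics/{n}0.png",f["frame"]);np.save(f"{n}0.npy",f,allow_pickle=True)
    print(n,f["vertical_fov"],f["k1"],np.round(f["cam_to_world"],3).tolist(), (f["range_z"]>0).mean())
E
```

```text
{'t': np.float64(0.0), 'q': array([ 1.619,  0.359,  0.011, -0.   , -1.224, -0.288]), 'qd': array([ 0.001,  0.001, -0.   , -0.001, -0.   , -0.001]), 'joint_efforts': array([ 0.0000e+00, -5.8272e+01,  2.9306e+01,  6.9970e+00,  7.0000e-03,
       -0.0000e+00]), 'eef_pos': array([0.16 , 0.656, 0.404]), 'ee_rot': array([ 3.14, -0.  , -0.24]), 'force': array([0.486, 0.32 , 0.532]), 'moment': array([-0.016,  0.006,  0.008]), 'width': np.float64(0.088)}
scene 51.296423738442755 -0.02608744269418686 [[0.631, 0.54, -0.557, -0.156], [-0.776, 0.452, -0.44, -0.515], [0.014, 0.71, 0.704, 0.969], [0.0, 0.0, 0.0, 1.0]] 0.986875
top 49.66185017756318 -0.10506952752655623 [[-0.013, 0.991, -0.13, 0.419], [-1.0, -0.013, -0.003, 0.042], [-0.004, 0.13, 0.991, 1.105], [0.0, 0.0, 0.0, 1.0]] 0.9960331632653061
```

View pics/top0.png

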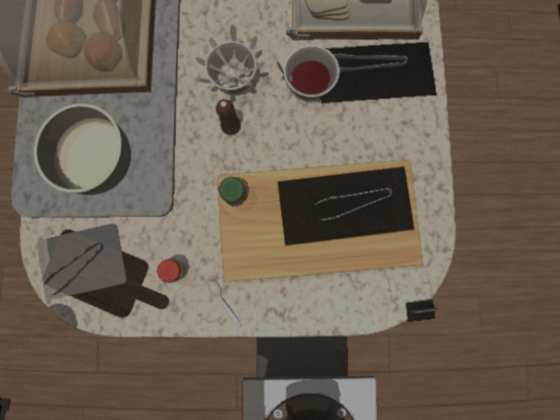

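View pics/scene0.png

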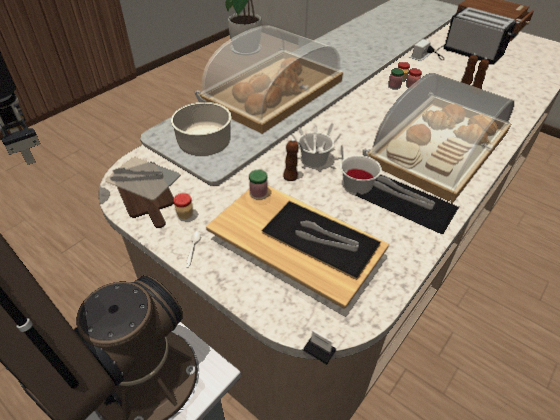

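The top view shows the riser with corners near (218,172), (410,160), (420,263), (224,280). The black tray lies on it from (278,183) to (412,240), with the tongs at about (355,205). The green jar is at (232,190), the mill at (230,120) and the sign at (421,310).

```bash
cat >> h.py <<'E'
def rect(f,mask,z,name):
    c=max(cv2.findContours(mask.astype(np.uint8),cv2.RETR_EXTERNAL,cv2.CHAIN_APPROX_NONE)[0],key=cv2.contourArea)[:,0]
    p=onplane(f,c[:,0],c[:,1],z)[:,:2]
    (cx,cy),(w,h),a=cv2.minAreaRect((p*1000).astype(np.float32))
    b=cv2.boxPoints(((cx,cy),(w,h),a))
    if w>h: a+=90
    a=(a+90)%180-90 # long side h; angle of the short side from x
    print(name,"c",round(cx),round(cy),"size",round(w),round(h),"ang",round(a,2)); print(b.round().tolist())
    return np.array([cx,cy])/1000,np.radians(a),p
def side(p,c,a,s,w,tol=.012):
    "line fit of the contour near side s*(w) in x of frame c,a -> (x offset at y=0, slope) in that frame"
    R=np.array([[np.cos(a),-np.sin(a)],[np.sin(a),np.cos(a)]]); q=(p-c)@R
    return q
def masks(f,P):
    hsv=cv2.cvtColor(f["frame"],cv2.COLOR_BGR2HSV); z=P[...,2]
    top=(z>.045)&(z<.095)&(P[...,0]>.3)&(P[...,0]<.95)&(abs(P[...,1])<.4)
    k=np.ones((3,3),np.uint8)
    tr=cv2.morphologyEx((top&(hsv[...,2]<60)).astype(np.uint8),cv2.MORPH_OPEN,k)
    return hsv,top,tr
E
python3 - <<'E'
from h import *
f=np.load("top0.npy",allow_pickle=True).item();P=pts(f);hsv,top,tr=masks(f,P)
print(hsv[250,250],hsv[230,300],P[250,250],P[225,300],P[290,330])
wood=(top&(hsv[...,1]>70)&(hsv[...,2]>90))|(tr>0)
rect(f,cv2.morphologyEx(wood.astype(np.uint8),cv2.MORPH_OPEN,np.ones((3,3))),.06,"riser")
rect(f,tr,.072,"tray")
for n,(u,v) in dict(greenjar=(232,190),mill=(226,106),sign=(421,312),red=(169,270)).items(): print(n,P[v,u].round(3))
t=(P[...,2]>.076)&(P[...,2]<.12)&(np.abs(P[...,1]+.05)<.4)
n,l,s,c=cv2.connectedComponentsWithStats(t.astype(np.uint8))
for i in range(1,n):
    if s[i,4]>20 and 150<c[i][1]<260: print(s[i], np.percentile(P[l==i],[2,98],axis=0).round(3).tolist())
E
```

```text
[ 18 113 156] [19 80 35] [0.45678414 0.13230556 0.06163442] [0.51274506 0.01675456 0.06342931] [ 0.36027784 -0.05470999 -0.00109096]
riser c 526 -27 size 250 459 ang 4.05
[[385.0, 194.0], [418.0, -264.0], [667.0, -247.0], [634.0, 211.0]]
tray c 557 -88 size 146 296 ang 6.18
[[468.0, 51.0], [500.0, -243.0], [645.0, -228.0], [613.0, 67.0]]
greenjar [0.584 0.165 0.135]
mill [0.77  0.178 0.149]
sign [ 0.305 -0.27   0.015]
red [0.413 0.315 0.077]
[223 184  24  22 106] [[0.558, 0.138, 0.078], [0.597, 0.187, 0.117]]
[370 188  21  15  51] [[0.562, -0.19, 0.077], [0.593, -0.145, 0.09]]
[315 196  31   9  38] [[0.56, -0.086, 0.076], [0.577, -0.019, 0.09]]
[320 213  26   7  31] [[0.523, -0.084, 0.078], [0.537, -0.03, 0.09]]
```

```bash
python3 - <<'E'
from h import *
for n in("top0","scene0"):
    f=np.load(n+".npy",allow_pickle=True).item();P=pts(f).reshape(-1,3)
    a=np.array([.16,.656]);b=np.array([.653,-.078]);L=np.linalg.norm(b-a);u=(b-a)/L
    q=P[:,:2]-a;s=q@u;d=abs(q@[-u[1],u[0]])
    for k in np.arange(0,.9,.1):
        m=(s>k)&(s<k+.1)&(d<.16)&(P[:,2]<.35); print(n,round(k,1),P[m,2].max().round(3) if m.any() else None)
E
```

```text
top0 0.0 0.33
top0 0.1 0.051
top0 0.2 0.043
top0 0.3 0.079
top0 0.4 0.081
top0 0.5 0.066
top0 0.6 0.141
top0 0.7 0.089
top0 0.8 0.091
scene0 0.0 0.35
scene0 0.1 0.048
scene0 0.2 0.046
scene0 0.3 0.076
scene0 0.4 0.08
scene0 0.5 0.066
scene0 0.6 0.139
scene0 0.7 0.088
scene0 0.8 0.09
```

>>> send_rows --motion '[{"offset": [3,2.7,0],"turn": -1},{"offset": [6.5,6,0],"turn": -2},{"offset": [10,9.1,0],"turn": -4},{"offset": [13.5,12.3,0],"turn": -6},{"offset": [17,15.5,0],"turn": -8},{"offset": [20.5,18.7,0],"turn": -10},{"offset": [24,21.9,0],"turn": -12},{"offset": [27.5,25.1,0],"turn": -14}]' --hand 1

```text
t: 0.9
eef_pos: [0.3684, 0.3447, 0.4046]
ee_rot: [-3.142, 0.0, 0.006]
force: [1.0, 0.9, 0.6]
width: 0.0876
```

>>> send_rows --motion '[{"offset": [2.5,3.75,0],"turn": -1},{"offset": [5,7.5,0],"turn": -2},{"offset": [7.5,11.25,0],"turn": -3},{"offset": [10,15,0],"turn": -4},{"offset": [12.5,18.75,0],"turn": -5},{"offset": [15,22.5,0],"turn": -5.9},{"offset": [17.5,26.25,0],"turn": -5.9},{"offset": [20,30,0],"turn": -5.9}]'

```text
t: 1.7
eef_pos: [0.5699, 0.0457, 0.4045]
ee_rot: [-3.142, 0.0, 0.108]
force: [0.1, 0.6, 0.6]
width: 0.088
```

```bash
python3 - <<'E'
from h import *
s=get_state();print(s["t"],np.round(s["eef_pos"],4),np.round(s["ee_rot"],4))
E
```

```text
1.7 [0.5699 0.0457 0.4045] [-3.1415e+00  3.0000e-04  1.0760e-01]
```

>>> send_rows --motion '[{"offset": [1.5,2.8,0],"turn": 0},{"offset": [3,5.6,0],"turn": 0},{"offset": [4.5,8.4,0],"turn": 0},{"offset": [6,11.2,2],"turn": 0},{"offset": [7.1,13.3,5],"turn": 0},{"offset": [7.1,13.3,8],"turn": 0},{"offset": [7.1,13.3,8],"turn": 0}]'

```text
t: 2.4
eef_pos: [0.6526, -0.078, 0.3192]
ee_rot: [-3.141, 0.009, 0.105]
force: [-0.4, 0.3, 0.0]
width: 0.0875
```

```bash
python3 - <<'E'
from h import *
s=get_state();print(s["t"],np.round(s["eef_pos"],4),np.round(s["ee_rot"],4))
f=grab_frame("wrist");np.save("w1.npy",f,allow_pickle=True);cv2.imwrite("pics/w1.png",f["frame"])
E
```

```text
2.4 [ 0.6526 -0.078   0.3192] [-3.1408  0.0092  0.1053]
```

View pics/w1.png

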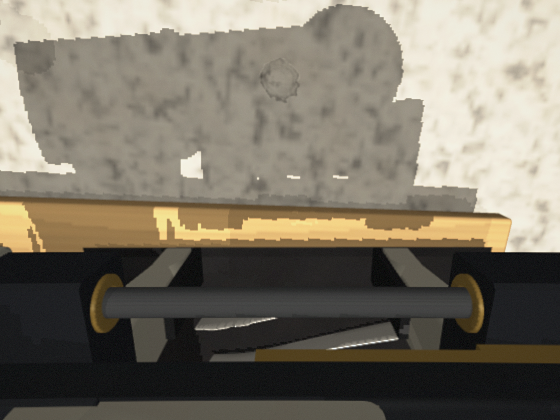

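The wrist view looks back along the riser. The wood strip spans rows 205-248, and below it is the dark tray (rows 248 on), with the pale fingers at columns 150-200 and 380-440. I'll get the numbers from depth.

```bash
python3 - <<'E'
from h import *
f=np.load("w1.npy",allow_pickle=True).item();P=pts(f)
s=get_state();print(np.round(s["eef_pos"],4),np.round(s["ee_rot"],4),f["cam_to_world"].round(3).tolist())
for u in(60,175,230,290,340,410,480):
    print(u)
    for v in(200,210,225,240,246,250,255,262,270,280): print("  ",v,P[v,u].round(3),f["frame"][v,u])
E
```

```text
[ 0.6534 -0.0775  0.3223] [3.1415 0.0054 0.1068] [[0.105, 0.95, 0.294, 0.729], [-0.995, 0.101, 0.029, -0.07], [-0.002, -0.296, 0.955, 0.299], [0.0, 0.0, 0.0, 1.0]]
60
   200 [0.641 0.094 0.052] [ 53  81 102]
   210 [0.636 0.089 0.061] [ 81 130 164]
   225 [0.624 0.092 0.059] [ 75 118 149]
   240 [0.612 0.092 0.06 ] [ 76 116 145]
   246 [0.607 0.092 0.061] [ 71 111 141]
   250 [0.604 0.093 0.06 ] [ 73 114 144]
   255 [ 0.683 -0.012  0.214] [19 18 17]
   262 [ 0.683 -0.015  0.219] [21 19 18]
   270 [ 0.684 -0.018  0.223] [21 20 19]
   280 [ 0.684 -0.021  0.228] [22 21 19]
175
   200 [0.634 0.024 0.001] [113 126 131]
   210 [0.645 0.006 0.059] [133 209 242]
   225 [0.633 0.006 0.059] [149 228 245]
   240 [0.621 0.005 0.061] [ 75 119 150]
   246 [0.616 0.005 0.061] [ 62  97 123]
   250 [ 0.656 -0.023  0.149] [80 91 96]
   255 [ 0.656 -0.025  0.155] [80 91 95]
   262 [ 0.656 -0.027  0.162] [80 90 94]
   270 [ 0.652 -0.027  0.162] [ 91 105 108]
   280 [ 0.655 -0.031  0.174] [18 16 17]
230
   200 [ 0.639 -0.026  0.001] [107 119 125]
   210 [ 0.648 -0.035  0.057] [ 67 104 132]
   225 [ 0.638
[... 1332 characters left out ...]
  0.06 ] [ 70 110 139]
   246 [ 0.635 -0.175  0.06 ] [ 60  91 116]
   250 [ 0.636 -0.171  0.071] [35 37 40]
   255 [ 0.667 -0.135  0.153] [80 92 95]
   262 [ 0.667 -0.132  0.162] [80 90 94]
   270 [ 0.667 -0.129  0.169] [78 88 92]
   280 [ 0.667 -0.126  0.177] [81 92 97]
480
   200 [ 0.663 -0.255 -0.   ] [198 218 225]
   210 [ 0.654 -0.258 -0.   ] [210 228 234]
   225 [ 0.658 -0.223  0.06 ] [123 193 234]
   240 [ 0.645 -0.227  0.06 ] [ 61  97 123]
   246 [ 0.641 -0.228  0.06 ] [ 59  92 118]
   250 [ 0.642 -0.222  0.071] [31 29 32]
   255 [ 0.695 -0.127  0.213] [17 15 15]
   262 [ 0.695 -0.124  0.218] [23 19 20]
   270 [ 0.695 -0.121  0.224] [21 18 18]
   280 [ 0.692 -0.122  0.224] [12 12 10]
```

>>> send_rows --motion '[{"offset": [0,0,2],"turn": 0},{"offset": [0,0,4],"turn": 0},{"offset": [0,0,5.5],"turn": 0},{"offset": [0,0,6.8],"turn": 0},{"offset": [0,0,7.5],"turn": 0},{"offset": [0,0,7.9],"turn": 0},{"offset": [0,0,7.9],"turn": 0},{"offset": [0,0,7.9],"turn": 0}]'

```text
t: 3.25
eef_pos: [0.6544, -0.0772, 0.2463]
ee_rot: [3.141, -0.001, 0.108]
force: [0.3, 0.0, -0.1]
width: 0.0875
```

```bash
python3 - <<'E'
from h import *
s=get_state();print(s["t"],np.round(s["eef_pos"],4),np.round(s["ee_rot"],4),s["force"].round(1))
f=grab_frame("wrist");P=pts(f);cv2.imwrite("pics/w2.png",f["frame"])
s=get_state();print(s["t"],np.round(s["eef_pos"],4),np.round(s["ee_rot"],4),s["force"].round(1))
E
```

```text
3.25 [ 0.6544 -0.0772  0.2463] [ 3.1414e+00 -9.0000e-04  1.0770e-01] [ 0.3  0.  -0.1]
3.3 [ 0.6544 -0.0772  0.2464] [ 3.1414e+00 -1.1000e-03  1.0770e-01] [-0.3 -0.4 -0.1]
```

View pics/w2.png

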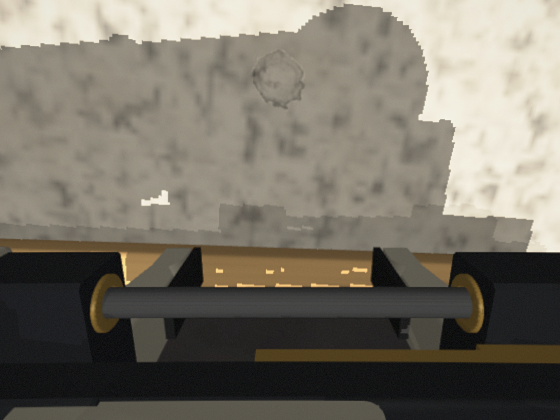

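The fingers stand on the wood behind the tray: the wood shows between them at rows 250-285, with the tray edge at about row 288. I'll go slightly lower, then make gentle contact.

>>> send_rows --motion '[{"offset": [0,0,0.15],"turn": 0},{"offset": [0,0,0.3],"turn": 0},{"offset": [-0.4,0,0.3],"turn": 0},{"offset": [-0.8,0,0.3],"turn": 0},{"offset": [-1.2,0,0.3],"turn": 0},{"offset": [-1.6,0,0.3],"turn": 0},{"offset": [-2.0,0,0.3],"turn": 0},{"offset": [-2.4,0,0.3],"turn": 0}]'

```text
t: 4.1
eef_pos: [0.6302, -0.0797, 0.2429]
ee_rot: [-3.142, -0.001, 0.108]
force: [3.0, 0.2, -1.8]
width: 0.0875
```

>>> send_rows --motion '[{"offset": [-0.5,0,0],"turn": 0.2},{"offset": [-1.0,0,0],"turn": 0.5},{"offset": [-1.5,0,0],"turn": 0.8},{"offset": [-2.0,0,0],"turn": 1.1},{"offset": [-2.5,0,0],"turn": 1.4},{"offset": [-3.0,0,0],"turn": 1.7},{"offset": [-3.5,0,0],"turn": 2.0},{"offset": [-4.0,0,0],"turn": 2.1}]'

```text
t: 4.9
eef_pos: [0.5901, -0.0841, 0.2428]
ee_rot: [-3.142, -0.0, 0.07]
force: [3.1, 0.3, -0.5]
width: 0.0877
```

>>> send_rows --motion '[{"offset": [-0.5,0,0],"turn": 0},{"offset": [-1.0,0,0],"turn": 0},{"offset": [-1.5,0,0],"turn": 0},{"offset": [-2.0,0,0],"turn": 0},{"offset": [-2.5,0,0],"turn": 0},{"offset": [-3.0,0,0],"turn": 0},{"offset": [-3.3,0,0],"turn": 0},{"offset": [-3.3,0,0],"turn": 0}]'

```text
t: 5.7
eef_pos: [0.5569, -0.0865, 0.2426]
ee_rot: [-3.142, 0.001, 0.071]
force: [1.0, 0.7, 0.8]
width: 0.0875
```

```bash
python3 - <<'E'
from h import *
s=get_state();print(s["t"],np.round(s["eef_pos"],4),np.round(s["ee_rot"],4),s["force"].round(1))
for n in ("top","scene"):
    f=grab_frame(n);np.save(n+"1.npy",f,allow_pickle=True);cv2.imwrite(f"pics/{n}1.png",f["frame"])
a=np.load("top1.npy",allow_pickle=True).item()["frame"][100:350,180:460]
b=np.load("scene1.npy",allow_pickle=True).item()["frame"][150:400,170:450]
cv2.imwrite("pics/c1.png",cv2.resize(np.hstack([a,b]),(800,357)))
E
```

```text
5.7 [ 0.5569 -0.0865  0.2426] [-3.1416e+00  8.0000e-04  7.0700e-02] [1.  0.7 0.8]
```

View pics/c1.png

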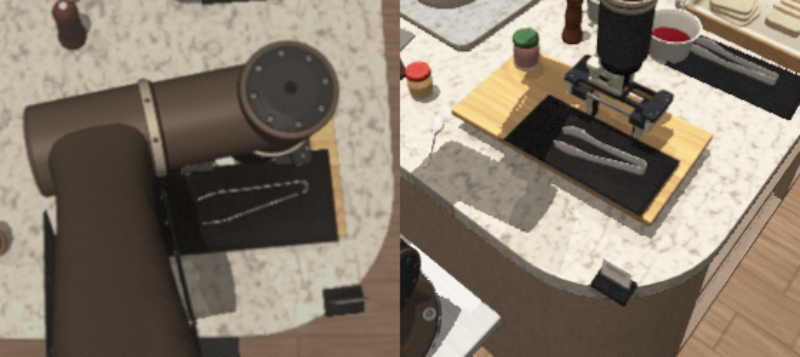

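The tray's front side is now roughly at the riser's front edge, with the fingers behind it and the tongs, jars, mill and sign undisturbed. Next I'll measure it in the scene camera.

```bash
cat >> h.py <<'E'
def fits(name,wood=False):
    f=np.load(name,allow_pickle=True).item();P=pts(f);hsv,top,tr=masks(f,P)
    if wood:
        w=cv2.morphologyEx(((top&(hsv[...,1]>70)&(hsv[...,2]>90))|(tr>0)).astype(np.uint8),cv2.MORPH_OPEN,np.ones((3,3),np.uint8))
        rect(f,w,.06,name+" riser")
    tr=cv2.morphologyEx(tr,cv2.MORPH_OPEN,np.ones((5,5),np.uint8))
    c,a,p=rect(f,tr,.072,name+" tray")
    R0=np.array([.526,-.027]);A=np.radians(4.05)
    q=(p-R0)@np.array([[np.cos(A),-np.sin(A)],[np.sin(A),np.cos(A)]])
    # front side: least x in each 5 mm bin of y, away from the corners
    b=np.arange(-.20,.06,.005); m=[(y+.0025,q[(q[:,1]>=y)&(q[:,1]<y+.005),0].min()) for y in b if ((q[:,1]>=y)&(q[:,1]<y+.005)).any()]
    m=np.array(m);g=np.polyfit(*m.T,1);r=m[:,1]-np.polyval(g,m[:,0]);k=abs(r)<.004;g=np.polyfit(*m[k].T,1)
    print("front side overhang mm at y=-.07:",round((-.125-np.polyval(g,-.07))*1000,1),"angle vs riser deg",round(-np.degrees(g[0]),2),k.sum(),len(k))
E
python3 -c "
from h import *
fits('scene0.npy',1);fits('top0.npy');fits('scene1.npy');fits('top1.npy')"
```

```text
scene0.npy riser c 520 -30 size 257 460 ang 4.03
[[375.0, 190.0], [408.0, -269.0], [664.0, -251.0], [632.0, 208.0]]
scene0.npy tray c 553 -91 size 145 295 ang 6.28
[[465.0, 48.0], [497.0, -246.0], [641.0, -230.0], [609.0, 64.0]]
front side overhang mm at y=-.07: -76.4 angle vs riser deg 2.05 50 52
top0.npy tray c 557 -88 size 146 296 ang 6.12
[[468.0, 51.0], [500.0, -243.0], [645.0, -228.0], [614.0, 67.0]]
front side overhang mm at y=-.07: -79.4 angle vs riser deg 2.15 52 52
scene1.npy tray c 472 -95 size 154 296 ang 4.19
[[385.0, 47.0], [406.0, -248.0], [560.0, -237.0], [538.0, 59.0]]
front side overhang mm at y=-.07: 8.9 angle vs riser deg -0.04 51 52
top1.npy tray c 471 -99 size 144 285 ang 4.81
[[388.0, 37.0], [411.0, -247.0], [555.0, -235.0], [531.0, 50.0]]
front side overhang mm at y=-.07: 3.6 angle vs riser deg -0.78 35 52
```

>>> send_rows --motion '[{"offset": [-0.5,0,0],"turn": 0},{"offset": [-1.0,0,0],"turn": 0},{"offset": [-1.5,0,0],"turn": 0},{"offset": [-2.0,0,0],"turn": 0},{"offset": [-2.5,0,0],"turn": 0},{"offset": [-2.9,0,0],"turn": 0},{"offset": [-3.2,0,0],"turn": 0},{"offset": [-3.2,0,0],"turn": 0}]'

```text
t: 6.6
eef_pos: [0.5249, -0.0887, 0.2426]
ee_rot: [-3.142, 0.001, 0.071]
force: [0.7, 0.8, -0.4]
width: 0.0875
```

>>> send_rows --motion '[{"offset": [0.5,0,0],"turn": 0},{"offset": [1.5,0,0],"turn": 0},{"offset": [2.5,0,0],"turn": 0},{"offset": [2.5,0,-2],"turn": 0},{"offset": [2.5,0,-5],"turn": 0},{"offset": [2.5,0,-9],"turn": 0},{"offset": [2.5,0,-13],"turn": 0},{"offset": [2.5,0,-16],"turn": 0}]'

```text
t: 7.4
eef_pos: [0.5514, -0.0869, 0.4053]
ee_rot: [3.141, -0.002, 0.071]
force: [0.1, -1.1, -0.2]
width: 0.0879
```

>>> send_rows --motion '[{"offset": [-1,-3,0],"turn": 0},{"offset": [-2,-7,0],"turn": 0},{"offset": [-4,-12,0],"turn": 0},{"offset": [-6,-17,0],"turn": 0},{"offset": [-7,-22,0],"turn": 0},{"offset": [-8,-27,0],"turn": 0},{"offset": [-9,-32,0],"turn": 0},{"offset": [-10,-36,0],"turn": 0}]'

```text
t: 8.2
eef_pos: [0.4254, 0.2658, 0.403]
ee_rot: [-3.141, -0.0, 0.071]
force: [1.8, -0.5, 0.8]
width: 0.0875
```

```bash
python3 - <<'E'
from h import *
s=get_state();print(s["t"],np.round(s["eef_pos"],4),s["force"].round(1))
for n in ("top","scene"):
    f=grab_frame(n);np.save(n+"2.npy",f,allow_pickle=True)
    fits(n+"2.npy",n=="top")
a=np.load("top2.npy",allow_pickle=True).item()["frame"][100:350,180:460]
b=np.load("scene2.npy",allow_pickle=True).item()["frame"][150:400,170:450]
cv2.imwrite("pics/c2.png",cv2.resize(np.hstack([a,b]),(800,357)))
E
```

```text
8.2 [0.4254 0.2658 0.403 ] [ 1.8 -0.5  0.8]
top2.npy riser c 507 -28 size 289 459 ang 3.94
[[347.0, 191.0], [379.0, -267.0], [666.0, -247.0], [635.0, 211.0]]
top2.npy tray c 441 -95 size 146 296 ang 3.98
[[358.0, 47.0], [378.0, -247.0], [524.0, -237.0], [503.0, 58.0]]
front side overhang mm at y=-.07: 36.9 angle vs riser deg -0.13 52 52
scene2.npy tray c 437 -98 size 145 295 ang 4.13
[[354.0, 44.0], [375.0, -251.0], [520.0, -240.0], [499.0, 55.0]]
front side overhang mm at y=-.07: 40.4 angle vs riser deg -0.2 52 52
```

View pics/c2.png

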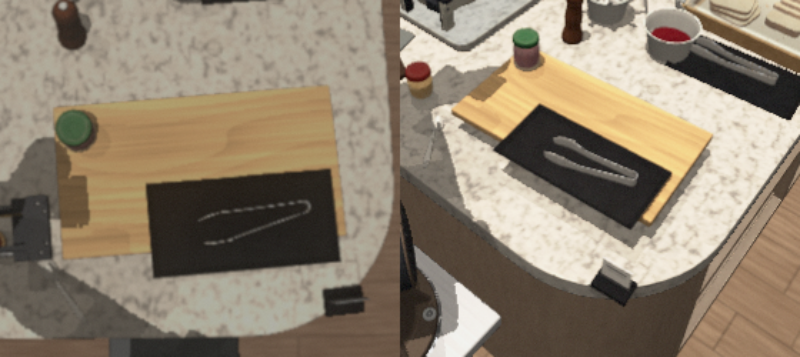

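Both cameras agree: the tray lies flat with about 39-40 mm overhang, parallel to within about 0.2°, and the other items haven't moved. I'll hand it in.

```bash
python3 -c "
from station import *
print(get_state()['qd']);print(job_done())"
```

```text
[-0.07048122 -0.01802338 -0.03021044  0.00155157 -0.01669046  0.08364558]
the job is handed in; nothing more can be done
None
```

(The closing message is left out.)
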